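# Tip the cover onto its other face and seat it on the fence

### The job

The next face of the L-shaped red cover is to be polished: with closed fingertips push the top of its tall wall over towards the fence of the fixture, so that the cover tips over and lies with the tall wall flat on the mat. Then slide it along the mat with gentle pushes until the whole edge of that wall is flush against the fence, and leave it there. Only push: do not grip, lift or carry the cover, do not press hard on it, and leave everything else where it stands.

Things in the scene. Friction and masses are not known exactly. Their poses are not given: they have to be found in the camera images.
- fixture: fixed polishing fixture: flat plate 330 mm (its x) x 260 mm (its y) with a black rubber mat whose top is 10 mm above the table, and a fence, a straight aluminium bar 25 mm thick along y at its +x end, rising 25 mm above the mat. Origin under the middle of the plate, at table height; x points along the mat towards the fence, z up
- fence (a point): middle of the foot of the fence's inner face, at mat height; the face is the plane x = +140 mm of the fixture and runs +-130 mm along the fixture's y
- cover: loose red L-shaped cover, 0.4 to 0.6 kg: two walls 6 mm thick, 110 mm wide (along y), square to each other. Origin on the outer corner of their rounded bend, at mid-width. At the start the short wall (foot) lies on the mat, 85 mm long along -x; the tall wall stands upright, 105 mm along +z, outer face (x = 0) towards the fence, within 10 degrees of square to it
- wall_inside (a point): on the cover: middle of the inner face of the tall wall, 72 mm up (cover x = -6, z = +72 mm). Pushed here towards the fence the cover tips about its bend rather than slides, and falls over by itself once leaning about 35 degrees. Tipped over, its +z points to the fence, its -x up, and the tall wall's edge lies roughly 45 to 85 mm short of the fence
- foot_edge (a point): on the cover: middle of the free edge of the short wall, on its outer face (x = -85, z = 0 mm); after tipping it is the top of the standing short wall. Two bosses 14 mm wide, 9 mm tall stand on the inner face of this wall at x = -68, y = +-38 mm
- edge_left (a point): on the cover: end at +y of the free edge of the tall wall, on its outer face (cover frame x = 0, y = +55, z = +105 mm)
- edge_right (a point): the same at the -y end (x = 0, y = -55, z = +105 mm)
- standoff: turned steel standoff, upright cylinder 24 mm across, 50 mm tall, standing on the mat beside the cover; origin under its centre
- compound_jar: small jar of polishing compound, 34 mm across, 45 mm tall, standing on the mat beside the cover; origin under its centre
- spray_bottle: bottle 60 mm across, 170 mm tall, on the table; origin under its centre
- polish_pad: round polishing pad 84 mm across, 45 mm tall with its stub, on the table; origin under its centre
- wrench: steel wrench 160 mm long lying on the table; origin at its middle, x along it
- channel_cover: U-shaped red cover, open side down, 100 x 60 x 46 mm, on the table; origin under its centre
- sanding_block: grey sanding block with a handle, 100 x 60 x 46 mm, on the table; origin under its centre
There are look-alikes about, which are no part of the job. Leave any blue look-alike of the cover alone.

How it is judged:
On the way, in this order (a step that is already met when the one before it is completed fails the run):
1. the cover has tipped over and lies with its tall wall flat on the mat (angle between cover's own x axis and vertical above 3.02 rad and height (world z) of cover below 0.02 m), for 0.2 s.
2. the whole edge of the tall wall is against the fence (angle between cover's own x axis and vertical above 3.02 rad and height (world z) of each of cover, edge_left, edge_right below 0.018 m and linear speed of cover below 0.01 m/s and x of edge_left in the frame of fixture between 0.135 and 0.143 m and y of edge_left in the frame of fixture between -0.13 and 0.13 m and x of edge_right in the frame of fixture between 0.135 and 0.143 m and y of edge_right in the frame of fixture between -0.13 and 0.13 m), for 0.2 s.
At the end, for the whole second after the job is handed in: the cover lies at rest with its tall wall flat on the mat (within 7 degrees, bend and edge under 18 mm above the table), its short wall standing up, and both ends of the tall wall's edge within 5 mm of the fence's inner face and within the fence's length (all of step 2); the robot touches nothing.
It fails at once if the cover is lifted: its bend comes more than 30 mm above the mat (height (world z) of cover above 0.04 m).
It fails at once if the cover is gripped or pressed with more than 40 N (contact force between the fingers and cover above 40 N).
It fails at once if another thing is shifted by more than 20 mm, lifted or knocked over (distance of any of standoff, compound_jar, spray_bottle, polish_pad, wrench, channel_cover, sanding_block from where it was at the start of the episode above 0.02 m or angle between any of standoff, compound_jar, spray_bottle, polish_pad, wrench, channel_cover, sanding_block's own z axis and vertical above 0.3 rad).
It also fails if it takes over 56 s, if anything falls off the work surface, if the arm or the gripper's body presses on something with over 40 N, if the wrist force passes 120 N, or if a joint passes its speed limit or range.

### The arm

A 7-joint arm with a two-finger parallel gripper is mounted at the origin on the work surface. World frame = base frame: x ahead of the robot, y to its left, z up, the work surface at z = 0. Lengths are in m, angles in rad, forces in N, time in s.
With the tool pointing down it reaches from about 0.4 to 0.875 m from the base axis. Payload 19.3 kg.
Tool frame: the origin (TCP) lies midway between the tips of the shut fingers; the grasp point (between the pads) lies 19 mm behind it (bot.grip_point_offset is the distance from the TCP to the grasp point, in m); z points along the fingers, y is the direction in which the jaws open and shut (so a half turn about z gives the same grasp; the last joint's range is limited). The gripper opens to 85 mm and grips with 20 to 120 N. Pads are 22 mm wide; open, the fingers measure 114 mm over their backs; the gripper's body (76 mm by 85 mm) begins 54 mm behind the grasp point. The pads swing forward as they close: fully open they stand 13 mm farther back than shut.
Start: joints at [1.225, 0.521, -0.036, 1.599, 0.021, 1.021, -0.113], TCP at [0.17, -0.601, 0.207] pointing down, gripper open.
Joint ranges: [-2.91, 2.91], [-0.3, 2.13], [-1.5, 1.42], [0.17, 2.43], [-1.26, 4.41], [0.16, 1.93], [-2.52, 2.52]. Speed limits (rad/s): [1.89, 1.89, 2.39, 2.39, 3.01, 3.01, 3.01].

### API

Orientations are given as [roll, pitch, yaw] about the fixed x, y, z axes, in that order (R = Rz(yaw) Ry(pitch) Rx(roll)).
In Python, from workcell import bot, viewer, workorder gives the robot as it stands.
- The arm moves only by the tool move_arm, never from a script. Its argument "plan" is a list of rows, each a list of 6 numbers: the shift along the tool's x, y, z scaled (see below), then the turn, a rotation vector about the tool's x, y, z scaled (see below). A call has 1 to 5 rows; each row shifts and turns the commanded pose from where the row before left it, along the tool's axes as they then stand; what a row does not reach is not made up. The controller multiplies each number of a shift by 0.025 m and each number of a turn by pi rad. A row lasts 1/10 s, in which the tool goes at most 50 mm and 8.59 degrees, less where a joint would pass 70% of its speed; a pose out of reach is approached as far as the arm can. A call with a number of a shift or a turn outside -1 to 1 is refused whole. A call with a gripper value outside its range is refused whole. "claw" is the closure, from -1 (fully open) to 1 (shut), so that 0 is half open, set as the call begins (left out, the last holds). The fingers move at their own pace and stop on an object; "force" is the grip in N (left out, the last holds). Time passes only in rows, so rows that do not move let the fingers close. It gives the time, the measured TCP pose, the force and the opening at its end, in the units of the state.
- bot.observe(): the state, without advancing time (a new reading comes with each control period).
- viewer.grab_frame(name): name is "scene" or "top" or "wrist"; returns the picture (480x640x3 uint8, red, green, blue); there is no depth.
- viewer.camera_info(name): a dict with "K" (3x3 intrinsics, pixels), "D" ([k1, k2, p1, p2, k3] as OpenCV has them; the pictures are not rectified), "R" (3x3) and "t" (3): a world point X has camera coordinates R X + t. Camera axes: x right, y down, z forward; pixel columns grow to the right and rows downward; lengths in m; the calibration is good to about 2 mm. A picture is of the moment at which its call begins: read the wrist's pose just before it. camera_info takes no time and is no camera call; for the wrist camera it gives the pose at the moment of the call.
- workorder.job_done(): hands the job in, once; it reports no verdict.
The state is a dict: "clock": time; "qpos": joint angles; "qd": joint speeds; "joint_efforts": joint torques, N m; "position": TCP position; "tool_rot": TCP orientation; "force": force on the tool from outside, world axes, zero at the start; "moment": the same for the moment, N m; "grip_width": finger opening in m.
Only numpy, scipy, OpenCV 4.12 (cv2) and the standard library are available. Lean on these libraries where they do the work, as an engineer would, in place of code of your own. Each camera call takes 0.05 s, during which the arm holds its last target.

## Working session

There is one attempt and no reset: what is moved stays moved. The work goes in short steps, Python scripts to look and compute and a tool call to move; the robot and the scene stay as the last step left them, time stands still between calls to the robot, and variables do not carry over. Pictures are saved under pics/ and viewed, and the job is handed in when it is done.

Besides the shell and the picture viewer there is one more tool, called after ">>>" as name(argument=value, ...), one argument or row to a line, values as JSON. move_arm: Moves the arm, as the interface text tells. Shifts and turns lie within -1 to 1; 1 stands for 0.025 m of shift or pi rad of turn. Its arguments: {"type":"object","properties":{"plan":{"type":"array","items":{"type":"array","items":{"type":"number"}}},"claw":{"type":"number"},"force":{"type":"number"}},"required":["plan"]}

```bash
mkdir -p pics; ls
python3 - <<'E'
from workcell import bot, viewer, workorder
import cv2
print(bot.observe())
for n in ["scene","top","wrist"]:
    print(n,viewer.camera_info(n))
    cv2.imwrite(f"pics/{n}0.png",viewer.grab_frame(n)[:,:,::-1])
E
```

```text
pics
{'clock': 0.0, 'qpos': array([ 1.22478772,  0.52198977, -0.03634595,  1.59994593,  0.02119035,
        1.02112323, -0.11278062]), 'qd': array([ 0.0017177 ,  0.00035983, -0.00042817, -0.00139303,  0.00126853,
       -0.00065165,  0.00070509]), 'joint_efforts': array([-1.62222937e-04, -9.27125287e+01,  1.97964147e+00, -3.69936812e+01,
        1.78117049e-02,  8.09679885e-03, -3.70414909e-05]), 'position': array([ 0.17008872, -0.60105813,  0.20646288]), 'tool_rot': array([-3.14051250e+00,  5.92028615e-05,  2.75827962e-01]), 'force': array([ 0.54856806,  2.16157288, -0.21443494]), 'moment': array([0.01619782, 0.05449956, 0.01115302]), 'grip_width': 0.08530492213619927}
scene {'K': array([[616.4718257 ,   0.        , 315.68862602],
       [  0.        , 616.4718257 , 233.21075727],
       [  0.        ,   0.        ,   1.        ]]), 'D': array([-0.11143341,  0.        ,  0.        ,  0.        ,  0.        ]), 'R': array([[ 0.73766995,  0.67504629,  0.01247217],
       [ 0.53791802, -0.57645584, -0.61509582],
       [-0.4080285 ,  0.46044671, -0.78835371]]), 't': array([-0.38237867,
[... 259 characters left out ...]
0.        ]), 'R': array([[-2.98809456e-02, -9.99550685e-01, -2.35751178e-03],
       [-9.95605755e-01,  2.99722616e-02, -8.87177739e-02],
       [ 8.87485716e-02, -3.03818682e-04, -9.96054014e-01]]), 't': array([0.01341999, 0.49809662, 1.26860847])}
wrist {'K': array([[362.91917441,   0.        , 324.81351628],
       [  0.        , 362.91917441, 237.57113404],
       [  0.        ,   0.        ,   1.        ]]), 'D': array([-0.01342835,  0.        ,  0.        ,  0.        ,  0.        ]), 'R': array([[ 0.27331337, -0.96192364, -0.00164597],
       [-0.92246747, -0.26258689,  0.28302277],
       [-0.27267851, -0.07583555, -0.95911178]]), 't': array([-0.62441732, -0.03676253,  0.37898176])}
```

View pics/scene0.png

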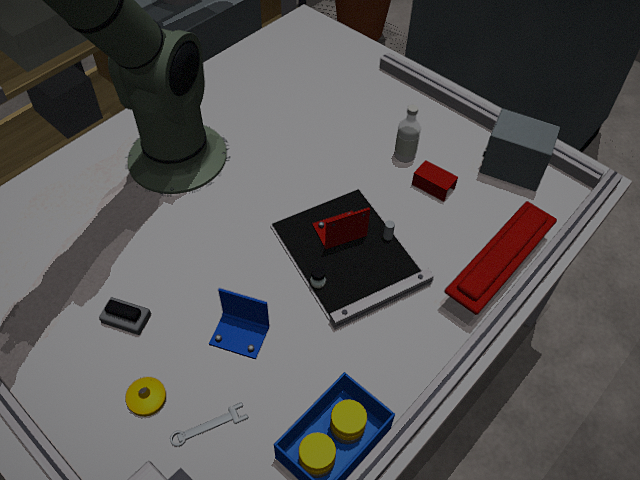

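View pics/top0.png

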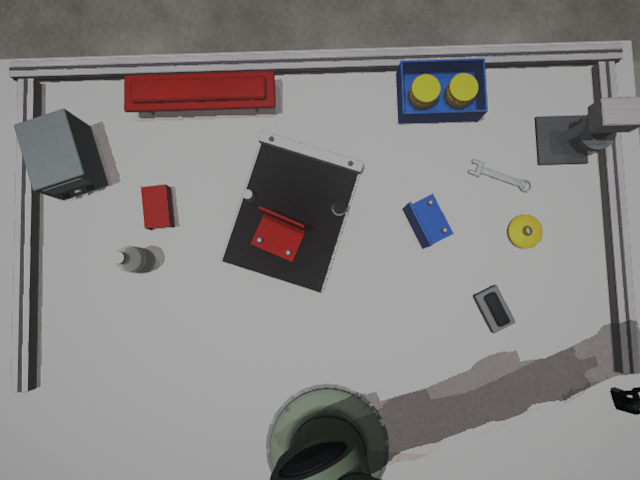

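View pics/wrist0.png

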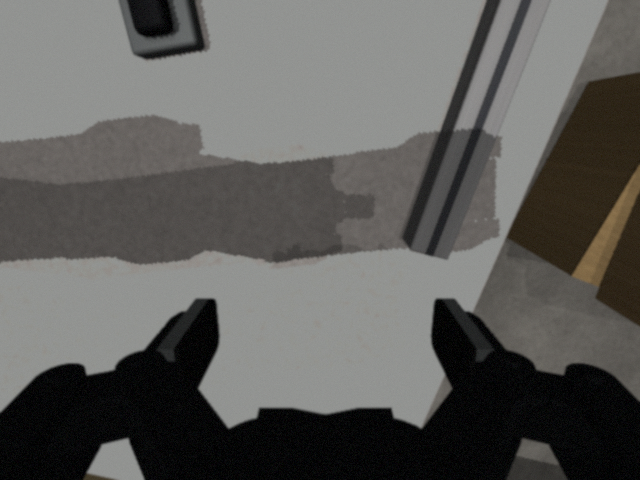

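Candidates: red L on the mat, top (282,235); the blue L, top (428,220); the red U channel, top (157,206); the long red tray, top (200,92). By the description I choose the red L on the mat. Next, a close crop to check.

```bash
cat > h.py <<'E'
import numpy as np, cv2
from workcell import bot, viewer, workorder
from scipy.optimize import least_squares
from scipy.spatial.transform import Rotation as Ro
def proj(ci,X):
    X=np.atleast_2d(np.asarray(X,float))
    return cv2.projectPoints(X,cv2.Rodrigues(ci["R"])[0],ci["t"],ci["K"],ci["D"])[0].reshape(-1,2)
def ray_z(ci,uv,z):
    uv=np.asarray(uv,float).reshape(-1,1,2)
    p=cv2.undistortPoints(uv,ci["K"],ci["D"]).reshape(-1,2)
    d=np.c_[p,np.ones(len(p))]@ci["R"]; c=-ci["R"].T@ci["t"]
    return c+d*((z-c[2])/d[:,2])[:,None]
def crop(src,dst,x0,y0,x1,y1,s):
    im=cv2.imread(src)[y0:y1,x0:x1]; cv2.imwrite(dst,cv2.resize(im,None,fx=s,fy=s,interpolation=cv2.INTER_CUBIC))
E
python3 - <<'E'
from h import *
crop("pics/top0.png","pics/topc.png",210,120,380,300,3.3)
crop("pics/scene0.png","pics/scenec.png",260,180,445,330,4)
E
```

```text
(no output)
```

View pics/topc.png

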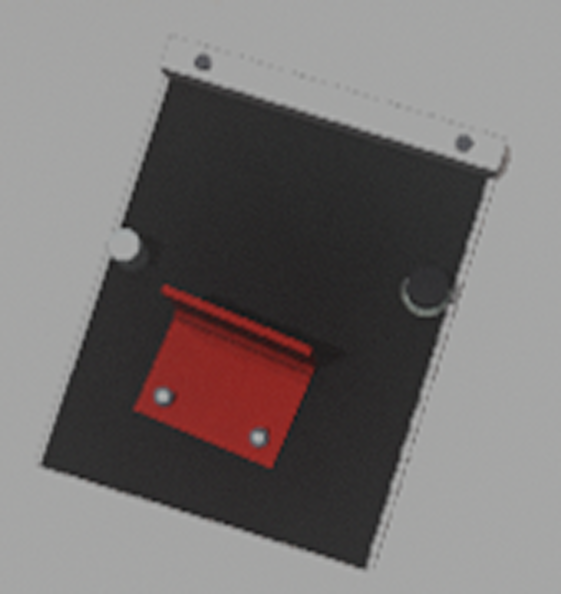

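View pics/scenec.png

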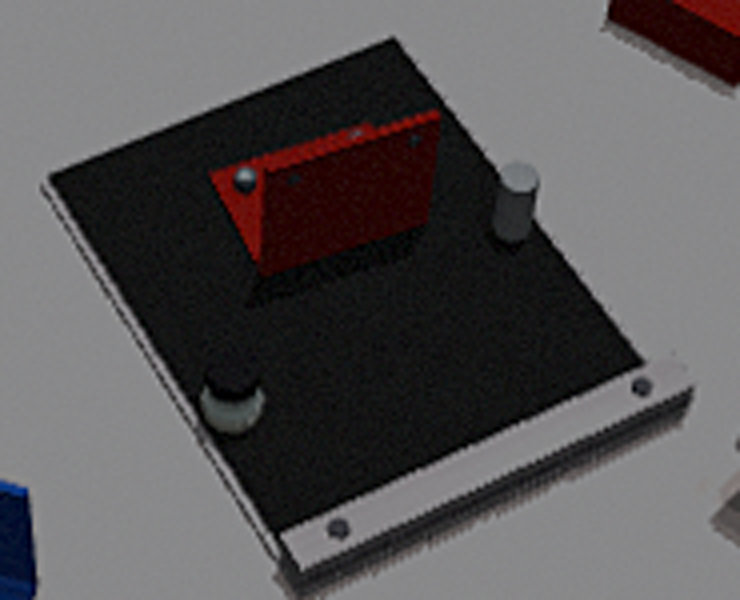

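The crops confirm the choice: bosses at top crop (163,396),(258,437) and the tall wall on the fence side. Next I fit the poses.

```bash
cat > fit.py <<'E'
from h import *
ct=viewer.camera_info("top"); cs=viewer.camera_info("scene")
T=lambda u,v:(210+u/3.3,120+v/3.3); S=lambda u,v:(260+u/4,180+v/4)
def pts(p,P):
    P=np.asarray(P,float); c,s=np.cos(p[2]),np.sin(p[2])
    return np.c_[p[0]+c*P[:,0]-s*P[:,1],p[1]+s*P[:,0]+c*P[:,1],P[:,2]]
def fit(obs,p0):
    def r(p):
        return np.concatenate([(proj(ct if k=="t" else cs,pts(p,[X]))[0]-np.array(uv)) for k,uv,X in obs])
    s=least_squares(r,p0,loss="soft_l1"); return s.x,r(s.x).reshape(-1,2)
fx=[("t",T(42,465),(-.165,.13,.01)),("t",T(368,568),(-.165,-.13,.01)),("t",T(170,35),(.165,.13,.035)),("t",T(508,138),(.165,-.13,.035)),
("s",S(395,38),(-.165,.13,.01)),("s",S(50,178),(-.165,-.13,.01)),("s",S(692,388),(.165,.13,.035)),("s",S(300,572),(.165,-.13,.035))]
F,r=fit(fx,[.55,.1,0.2]); print("fixture",F,np.degrees(F[2]));print(r.round(1))
z=.01
cv=[("t",T(163,288),(0,.055,z+.105)),("t",T(313,350),(0,-.055,z+.105)),("t",T(133,411),(-.085,.055,z+.006)),("t",T(273,468),(-.085,-.055,z+.006)),
("s",S(440,112),(0,.055,z+.105)),("s",S(266,170),(0,-.055,z+.105)),("s",S(262,275),(0,-.055,z)),("s",S(430,222),(0,.055,z)),("s",S(212,173),(-.085,-.055,z+.006))]
C,r=fit(cv,[.5,.1,0.2]); print("cover",C,np.degrees(C[2]));print(r.round(1))
def infix(X): 
    d=np.asarray(X)[:2]-F[:2];c,s=np.cos(F[2]),np.sin(F[2]);return np.array([c*d[0]+s*d[1],-s*d[0]+c*d[1]])
print("cover in fix",infix(C),np.degrees(C[2]-F[2]))
st=ray_z(ct,[T(124,245)],.06)[0]; sb=ray_z(cs,[S(520,172)],.06)[0]
jt=ray_z(ct,[T(431,284)],.055)[0]; js=ray_z(cs,[S(233,372)],.055)[0]
for n,q in zip(["st t","st s","jar t","jar s"],[st,sb,jt,js]): print(n,q,infix(q))
np.savez("fit.npz",F=F,C=C)
E
python3 fit.py
```

```text
fixture [ 0.56014934  0.06698931 -0.33607437] -19.255643144246864
[[-2.4 -1.4]
 [ 1.3 -0.1]
 [ 0.  -1.4]
 [ 0.1 -0.9]
 [ 0.1 -1.2]
 [-3.8 -0. ]
 [-0.1 -1.2]
 [-0.7 -0.5]]
cover [ 0.53751874  0.08630007 -0.41329865] -23.680268334524754
[[-0.7 -1.3]
 [-0.7 -1.9]
 [-0.3 -0.4]
 [-0.5 -0.6]
 [-0.8 -0.4]
 [-0.4 -0.3]
 [-0.6  0.9]
 [-1.7 -0.1]
 [-2.2 -0.4]]
cover in fix [-0.02773295  0.01076724] -4.42462519027789
st t [0.59621685 0.1685696  0.06      ] [0.00055025 0.10779201]
st s [0.60011163 0.17263746 0.06      ] [0.00288563 0.11291674]
jar t [ 0.56231356 -0.04924003  0.055     ] [ 0.04037368 -0.10901335]
jar s [ 0.56938595 -0.04824332  0.055     ] [ 0.04672171 -0.10574003]
```

>>> move_arm(
  plan=[
    [0, 0, 0, 0, 0, 0.044],
    [0, 0, 0, 0, 0, 0.044],
    [0, 0, 0, 0, 0, 0.044],
    [0, 0, 0, 0, 0, 0.044],
    [0, 0, 0, 0, 0, 0.043],
  ],
  claw=1,
)

```text
clock: 0.65
position: [0.1702, -0.6012, 0.2068]
tool_rot: [-3.141, 0.0, -0.418]
force: [0.7, -0.1, 0.9]
grip_width: 0.0123
```

Run:
```python
from h import *
f=np.load("fit.npz");F,C=f["F"],f["C"]
exec(open("fit.py").read().split("def fit")[0].split("T=lambda")[0])
def pts(p,P):
    P=np.asarray(P,float); c,s=np.cos(p[2]),np.sin(p[2])
    return np.c_[p[0]+c*P[:,0]-s*P[:,1],p[1]+s*P[:,0]+c*P[:,1],P[:,2]]
out=[]
for n,c in (("top",ct),("scene",cs)):
    im=cv2.imread(f"pics/{n}0.png");x0,y0,x1,y1=(210,120,380,300) if n=="top" else (260,180,445,330);s=4
    im=cv2.resize(im[y0:y1,x0:x1],None,fx=s,fy=s)
    for p,Ls in ((F,[[(-.165,.13,.01),(-.165,-.13,.01),(.14,-.13,.01),(.14,.13,.01),(-.165,.13,.01)],[(.14,-.13,.035),(.14,.13,.035),(.165,.13,.035),(.165,-.13,.035),(.14,-.13,.035)]]),
      (C,[[(0,.055,.115),(0,-.055,.115),(0,-.055,.01),(-.085,-.055,.01),(-.085,.055,.01),(0,.055,.01),(0,.055,.115)]])):
        for L in Ls:
            q=(proj(c,pts(p,L))+.5-[x0,y0])*s
            cv2.polylines(im,[q.round().astype(int)],False,(0,255,255),1)
    cv2.imwrite(f"pics/ov_{n}.png",im[:600])
print(bot.observe()["position"],bot.observe()["tool_rot"])
```

```text
[ 0.17016005 -0.60122585  0.20676034] [-3.14124610e+00  2.96039685e-04 -4.17923084e-01]
```

View pics/ov_top.png

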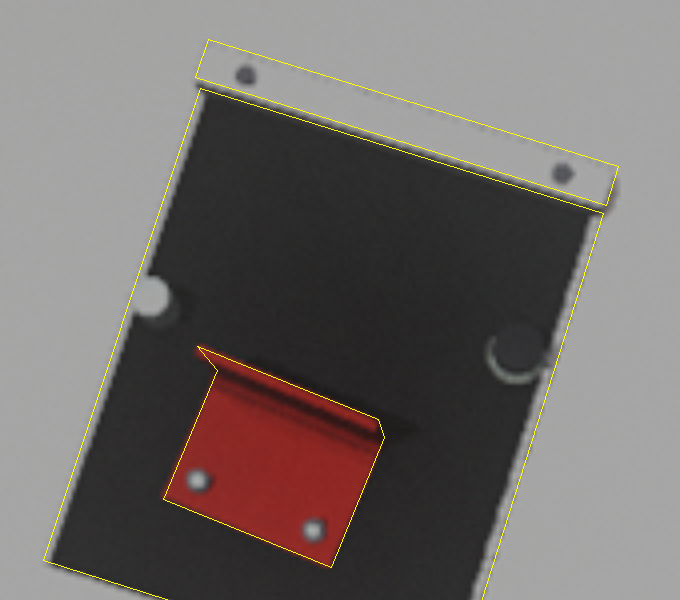

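View pics/ov_scene.png

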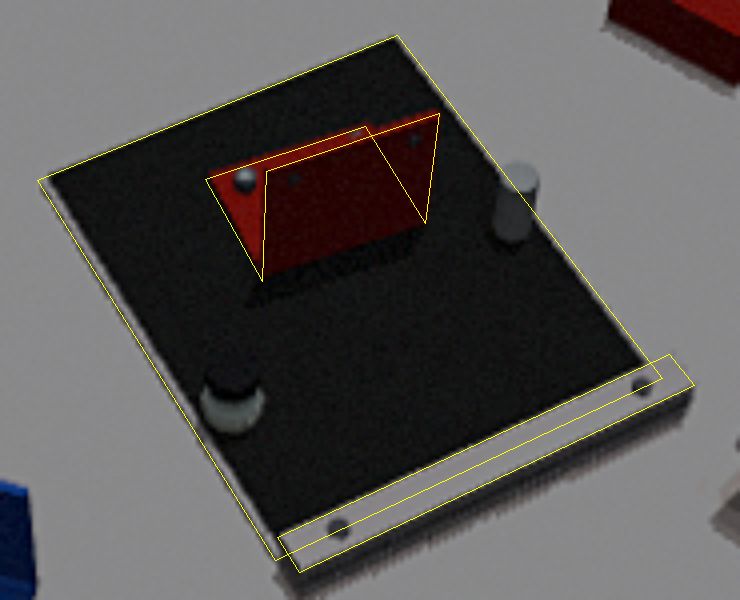

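The overlay matches both views within about 2 px. Moving across, above everything.

>>> move_arm(
  plan=[
    [0.2, -0.5, 0, 0, 0, 0],
    [0.2, -1, 0, 0, 0, 0],
    [0.2, -1, 0, 0, 0, 0],
    [0.2, -1, 0, 0, 0, 0],
    [0.2, -1, 0, 0, 0, 0],
  ],
)

```text
clock: 1.15
position: [0.2393, -0.5065, 0.2069]
tool_rot: [-3.141, 0.0, -0.407]
force: [-0.6, -0.1, -0.2]
grip_width: -0.0001
```

>>> move_arm(
  plan=[
    [0.2, -1, 0, 0, 0, 0],
    [0.2, -1, 0, 0, 0, 0],
    [0.2, -1, 0, 0, 0, 0],
    [0.2, -1, 0, 0, 0, 0],
    [0.2, -1, 0, 0, 0, 0],
  ],
)

```text
clock: 1.65
position: [0.312, -0.402, 0.207]
tool_rot: [-3.141, 0.0, -0.407]
force: [0.8, -0.6, 0.8]
grip_width: -0.0001
```

>>> move_arm(
  plan=[
    [0, -1, 0, 0, 0, 0],
    [0, -1, 0, 0, 0, 0],
    [0, -1, 0, 0, 0, 0],
    [0, -1, 0, 0, 0, 0],
    [0, -1, 0, 0, 0, 0],
  ],
)

```text
clock: 2.15
position: [0.3616, -0.2874, 0.207]
tool_rot: [3.142, -0.0, -0.407]
force: [-0.1, -1.1, -0.5]
grip_width: -0.0001
```

>>> move_arm(
  plan=[
    [0, -1, 0, 0, 0, 0],
    [0, -1, 0, 0, 0, 0],
    [0, -1, 0, 0, 0, 0],
    [0, -1, 0, 0, 0, 0],
    [0, -1, 0, 0, 0, 0],
  ],
)

```text
clock: 2.65
position: [0.4115, -0.1729, 0.2071]
tool_rot: [3.141, -0.0, -0.407]
force: [0.3, 0.6, -0.4]
grip_width: 0.0002
```

>>> move_arm(
  plan=[
    [0, -1, 0, 0, 0, 0],
    [0, -1, 0, 0, 0, 0],
    [-0.2, -1, 0, 0, 0, 0],
    [-0.2, -1, 0, 0, 0, 0],
    [-0.2, -1, 0, 0, 0, 0],
  ],
)

```text
clock: 3.15
position: [0.4474, -0.0524, 0.207]
tool_rot: [3.141, -0.0, -0.407]
force: [0.3, -0.3, -0.2]
grip_width: -0.0001
```

```bash
cat >> h.py <<'E'
def rel(target):
    o=bot.observe(); R=Ro.from_euler("xyz",o["tool_rot"]).as_matrix()
    return o["position"],o["tool_rot"],(R.T@(np.asarray(target)-o["position"])/.025).round(2)
E
python3 - <<'E'
from h import *
C=np.load("fit.npz")["C"]; c,s=np.cos(C[2]),np.sin(C[2])
print(rel([C[0]-.036*c,C[1]-.036*s,.2]), bot.observe()["clock"])
cv2.imwrite("pics/w1.png",viewer.grab_frame("wrist")[:,:,::-1])
E
```

```text
(array([ 0.44741521, -0.05238224,  0.20703812]), array([ 3.14149338e+00, -1.84705968e-04, -4.06561183e-01]), array([-0.32, -6.53,  0.28])) 3.15
```

View pics/w1.png

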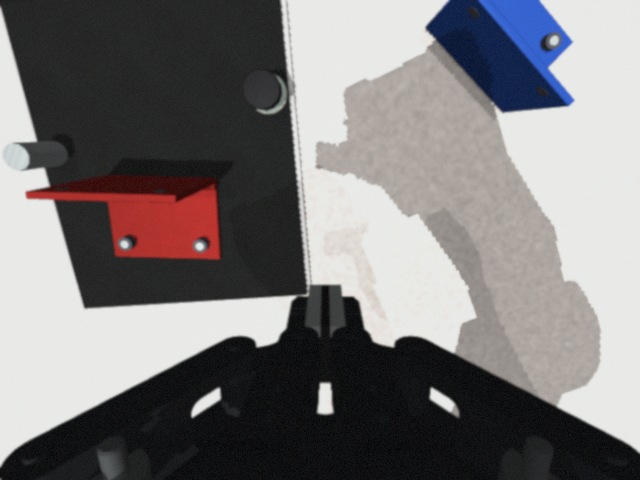

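The wrist view shows the cover tall wall at rows 180–200, its foot bosses at (124,243),(201,245), and the jar at (266,92). Its position agrees with the fit. Moving over the foot.

>>> move_arm(
  plan=[
    [-0.1, -1, 0, 0, 0, 0],
    [-0.1, -1, 0, 0, 0, 0],
    [-0.1, -1, 0, 0, 0, 0],
    [0, -1, 0, 0, 0, 0],
    [0, -1, 0, 0, 0, 0],
  ],
)

```text
clock: 3.7
position: [0.4906, 0.0649, 0.2071]
tool_rot: [3.142, -0.0, -0.407]
force: [-0.8, -0.5, -0.3]
grip_width: 0.0003
```

>>> move_arm(
  plan=[
    [0, -1, 0.2, 0, 0, 0],
    [0, -0.5, 0.2, 0, 0, 0],
    [0, 0, 0, 0, 0, 0.002],
    [0, 0, 0, 0, 0, 0],
  ],
)

```text
clock: 4.1
position: [0.5053, 0.097, 0.1968]
tool_rot: [3.141, 0.0, -0.418]
force: [0.0, 0.6, 0.6]
grip_width: -0.0002
```

Run:
```python
from h import *
C=np.load("fit.npz")["C"]; c,s=np.cos(C[2]),np.sin(C[2])
print(rel([C[0]-.034*c,C[1]-.034*s,.08]), bot.observe()["clock"])
ci=viewer.camera_info("wrist")
im=viewer.grab_frame("wrist")[:,:,::-1].copy()
P=np.array([(0,.055,.115),(0,-.055,.115),(0,-.055,.01),(-.085,-.055,.01),(-.085,.055,.01),(0,.055,.01),(0,.055,.115)])
W=np.c_[C[0]+c*P[:,0]-s*P[:,1],C[1]+s*P[:,0]+c*P[:,1],P[:,2]]
cv2.polylines(im,[proj(ci,W).round().astype(int)],False,(0,255,255),1)
cv2.imwrite("pics/w2.png",im)
```

```text
(array([0.50533091, 0.09701685, 0.19678424]), array([ 3.14076342e+00,  4.59517776e-04, -4.17508379e-01]), array([-0.01, -0.13,  4.67])) 4.1
```

View pics/w2.png

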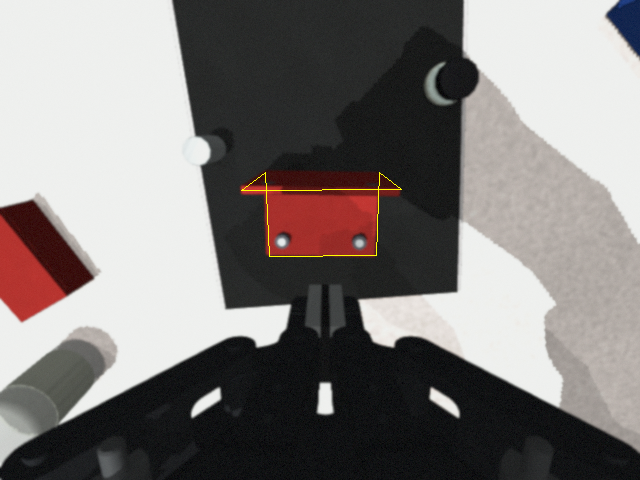

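The overlay sits on the cover in the third view too. Lowering between the walls.

>>> move_arm(
  plan=[
    [0, -0.13, 0.9, 0, 0, 0],
    [0, 0, 1, 0, 0, 0],
    [0, 0, 1, 0, 0, 0],
    [0, 0, 1, 0, 0, 0],
    [0, 0, 0.8, 0, 0, 0],
  ],
)

```text
clock: 4.65
position: [0.5068, 0.0994, 0.0786]
tool_rot: [3.141, 0.0, -0.419]
force: [-0.8, -0.2, 1.0]
grip_width: 0.0002
```

>>> move_arm(
  plan=[
    [0.2, 0, 0, 0, 0, 0],
    [0.2, 0, 0, 0, 0, 0],
    [0.1, 0, 0, 0, 0, 0],
  ],
)

```text
clock: 4.95
position: [0.5199, 0.0949, 0.0808]
tool_rot: [-3.141, -0.002, -0.419]
force: [0.2, -0.1, -1.0]
grip_width: -0.0001
```

Run:
```python
from h import *
C=np.load("fit.npz")["C"]; c,s=np.cos(C[2]),np.sin(C[2])
print(rel([C[0]-.006*c,C[1]-.006*s,.08]), bot.observe())
cv2.imwrite("pics/s3.png",cv2.resize(viewer.grab_frame("scene")[150:350,230:450,::-1],None,fx=3,fy=3))
```

```text
(array([0.5199303 , 0.09493543, 0.08078663]), array([-3.14056862e+00, -1.65416816e-03, -4.19366195e-01]), array([0.54, 0.03, 0.03])) {'clock': 4.95, 'qpos': array([-0.18167429,  0.54967598, -0.14978446,  1.95569587,  0.13087712,
        0.64341945, -2.40458991]), 'qd': array([ 0.02407033,  0.01904954, -0.00284448, -0.04501989, -0.00048838,
        0.02122475,  0.02553045]), 'joint_efforts': array([-4.18552905e-01, -8.32858944e+01, -2.64340332e-01, -2.53154969e+01,
        1.44592850e-02, -1.12806447e-02,  1.45994339e-02]), 'position': array([0.5199303 , 0.09493543, 0.08078663]), 'tool_rot': array([-3.14056862e+00, -1.65416816e-03, -4.19366195e-01]), 'force': array([ 0.17745426, -0.06691575, -1.00352431]), 'moment': array([ 0.07130151,  0.00327682, -0.05675335]), 'grip_width': -8.167833328387695e-05}
```

View pics/s3.png

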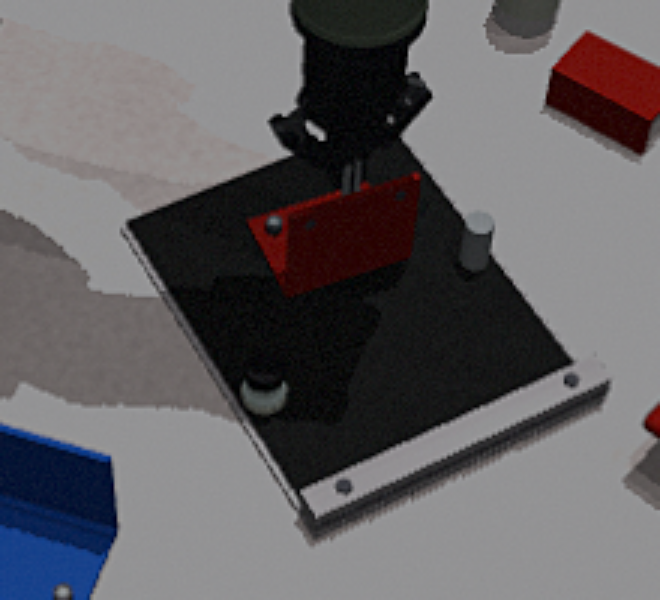

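>>> move_arm(
  plan=[
    [0.16, 0, 0, 0, 0, 0],
    [0.16, 0, 0, 0, 0, 0],
    [0.16, 0, 0, 0, 0, 0],
    [0.16, 0, 0, 0, 0, 0],
    [0.16, 0, 0, 0, 0, 0],
  ],
)

```text
clock: 5.5
position: [0.5371, 0.0873, 0.0794]
tool_rot: [3.141, 0.0, -0.419]
force: [-0.6, -0.4, -0.1]
grip_width: -0.0001
```

Run:
```python
from h import *
cv2.imwrite("pics/s4.png",cv2.resize(viewer.grab_frame("scene")[150:350,230:450,::-1],None,fx=3,fy=3))
```

```text
(no output)
```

View pics/s4.png

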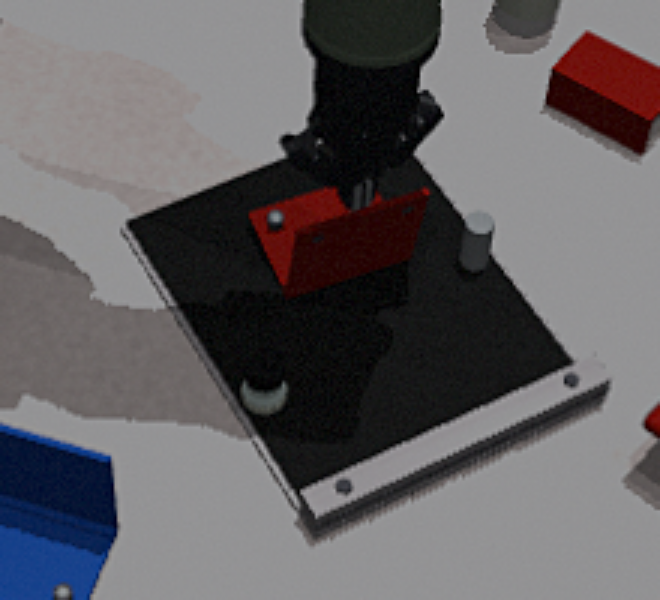

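The cover is tipping: its top edge has moved to about (300,232)–(428,190) in the crop while the bend stays at (290,293). Carrying on.

>>> move_arm(
  plan=[
    [0.16, 0, 0, 0, 0, 0],
    [0.16, 0, 0, 0, 0, 0],
    [0.16, 0, 0, 0, 0, 0],
    [0.16, 0, 0, 0, 0, 0],
    [0.16, 0, 0, 0, 0, 0],
  ],
)

```text
clock: 6.05
position: [0.5555, 0.0791, 0.0795]
tool_rot: [-3.142, -0.0, -0.419]
force: [-0.8, 0.1, -0.1]
grip_width: 0.0001
```

>>> move_arm(
  plan=[
    [0.16, 0, 0, 0, 0, 0],
    [0.16, 0, 0, 0, 0, 0],
    [0.16, 0, 0, 0, 0, 0],
  ],
)

```text
clock: 6.35
position: [0.5665, 0.0743, 0.0795]
tool_rot: [-3.142, -0.0, -0.419]
force: [-0.7, -0.2, -0.3]
grip_width: -0.0001
```

Run:
```python
from h import *
cv2.imwrite("pics/s5.png",cv2.resize(viewer.grab_frame("scene")[150:350,230:450,::-1],None,fx=3,fy=3))
```

```text
(no output)
```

View pics/s5.png

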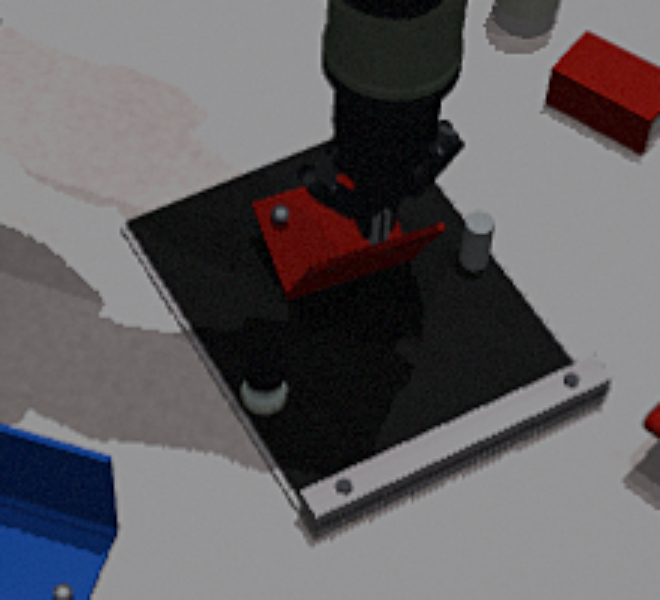

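>>> move_arm(
  plan=[
    [0.2, 0, 0, 0, 0, 0],
    [0.2, 0, 0, 0, 0, 0],
    [0.2, 0, 0, 0, 0, 0],
  ],
)

```text
clock: 6.7
position: [0.5803, 0.0681, 0.0795]
tool_rot: [-3.142, -0.0, -0.419]
force: [1.0, 0.1, -0.3]
grip_width: 0.0001
```

Run:
```python
from h import *
cv2.imwrite("pics/s6.png",cv2.resize(viewer.grab_frame("scene")[150:350,230:450,::-1],None,fx=3,fy=3))
```

```text
(no output)
```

View pics/s6.png

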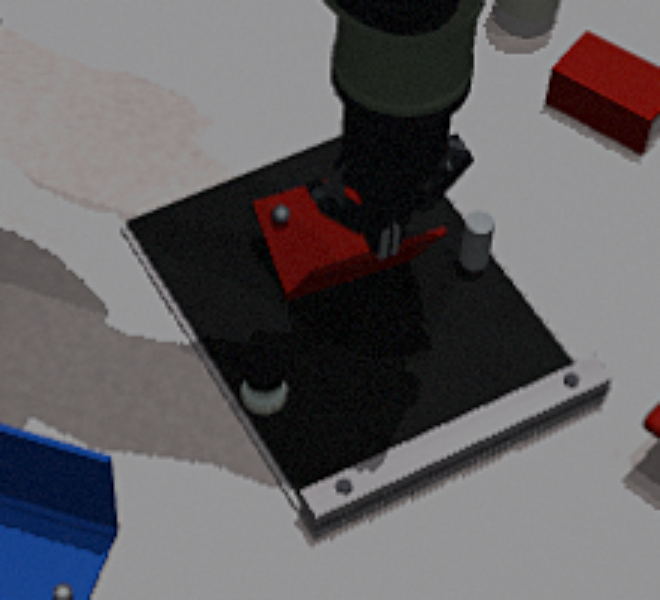

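>>> move_arm(
  plan=[
    [0.2, 0, 0, 0, 0, 0],
    [0.2, 0, 0, 0, 0, 0],
    [0, 0, 0, 0, 0, 0],
    [0, 0, 0, 0, 0, 0],
  ],
)

```text
clock: 7.15
position: [0.5889, 0.0643, 0.0794]
tool_rot: [3.142, 0.0, -0.419]
force: [0.5, -0.3, 0.1]
grip_width: 0.0001
```

Run:
```python
from h import *
cv2.imwrite("pics/s7.png",cv2.resize(viewer.grab_frame("scene")[150:350,230:450,::-1],None,fx=3,fy=3))
```

```text
(no output)
```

View pics/s7.png

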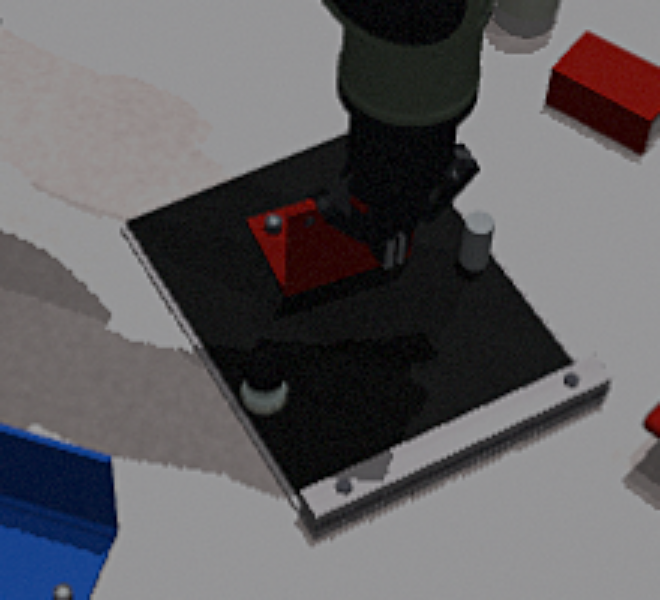

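Run:
```python
from h import *
for n in("scene","wrist","top"): cv2.imwrite(f"pics/{n}8.png",viewer.grab_frame(n)[:,:,::-1])
crop("pics/scene8.png","pics/s8c.png",290,190,420,300,6)
a=cv2.imread("pics/s8c.png");cv2.imwrite("pics/s8c.png",cv2.convertScaleAbs(a,alpha=2.5)[:600])
```

```text
(no output)
```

View pics/s8c.png

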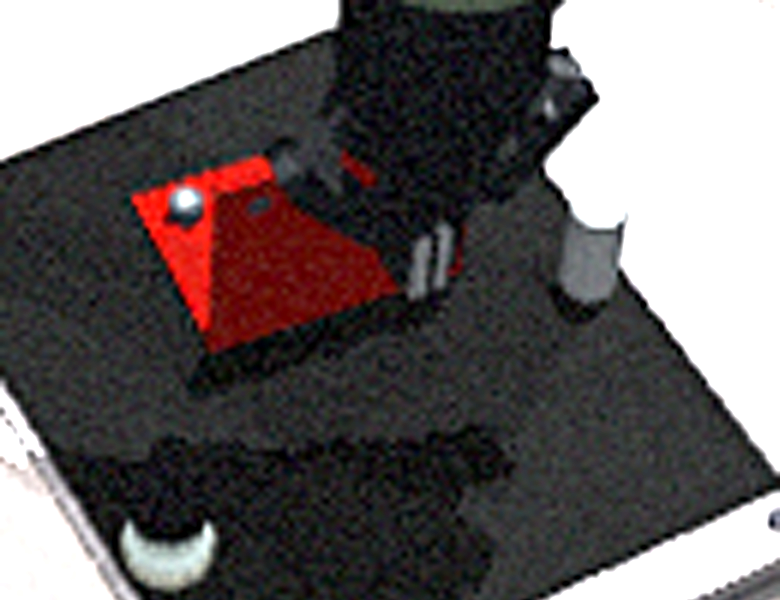

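View pics/wrist8.png

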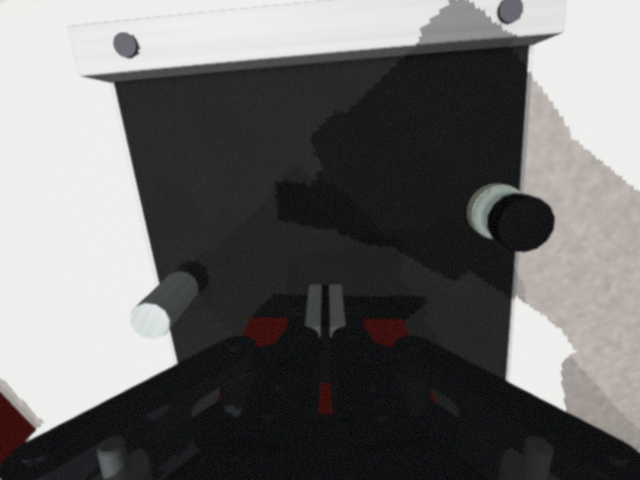

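Run:
```python
from h import *
C=np.load("fit.npz")["C"]; c,s=np.cos(C[2]),np.sin(C[2]); cs=viewer.camera_info("scene")
for t in (0,10,20,30,35,40,45,50):
    a=np.radians(t);r=[]
    for y in(.055,-.055):
        x,z=.105*np.sin(a),.105*np.cos(a)+.01
        r.append((proj(cs,[[C[0]+c*x-s*y,C[1]+s*x+c*y,z]])[0]-[230,150])*3)
    print(t,np.round(r,0).tolist())
print(rel([C[0],C[1],.08]),bot.observe()["clock"])
```

```text
0 [[418.0, 173.0], [288.0, 217.0]]
10 [[428.0, 191.0], [298.0, 235.0]]
20 [[438.0, 211.0], [308.0, 256.0]]
30 [[447.0, 233.0], [317.0, 279.0]]
35 [[451.0, 244.0], [321.0, 290.0]]
40 [[455.0, 256.0], [325.0, 302.0]]
45 [[458.0, 267.0], [328.0, 313.0]]
50 [[461.0, 278.0], [331.0, 325.0]]
(array([0.58883684, 0.06439134, 0.07950295]), array([-3.14157807e+00,  1.32228333e-04, -4.18372375e-01]), array([-2.23,  0.03, -0.02])) 7.35
```

View pics/top8.png

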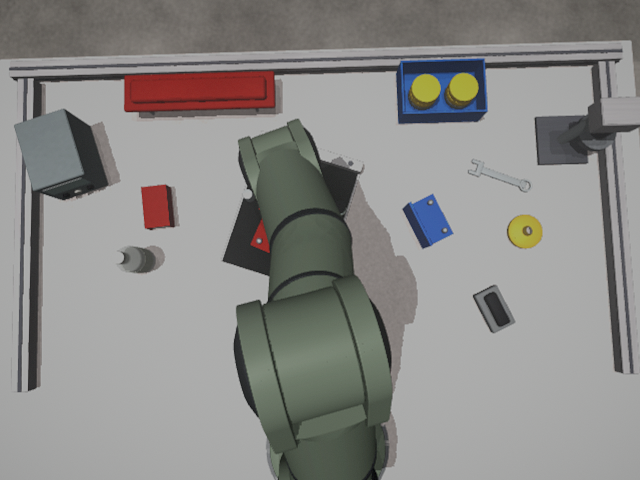

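Run:
```python
from h import *
ci=viewer.camera_info("wrist"); o=bot.observe(); R=Ro.from_euler("xyz",o["tool_rot"]).as_matrix()
cs=viewer.camera_info("scene")
for dz in(0,-.01,-.02,-.03):
    for dx in (-.011,0,.011):
        X=o["position"]+R@[dx,0,dz]; print(dz,dx,proj(ci,[X])[0].round(0),((proj(cs,[X])[0]-[290,190])*6).round(0))
crop("pics/wrist8.png","pics/w8c.png",240,230,410,350,4)
a=cv2.imread("pics/w8c.png");cv2.imwrite("pics/w8c.png",cv2.convertScaleAbs(a,alpha=2))
```

```text
0 -0.011 [326. 303.] [394. 290.]
0 0 [326. 283.] [407. 312.]
0 0.011 [326. 262.] [420. 333.]
-0.01 -0.011 [326. 312.] [396. 274.]
-0.01 0 [326. 291.] [409. 296.]
-0.01 0.011 [326. 270.] [421. 317.]
-0.02 -0.011 [326. 323.] [398. 258.]
-0.02 0 [326. 301.] [410. 280.]
-0.02 0.011 [326. 278.] [423. 301.]
-0.03 -0.011 [326. 335.] [399. 242.]
-0.03 0 [326. 312.] [412. 263.]
-0.03 0.011 [326. 288.] [425. 285.]
```

View pics/w8c.png

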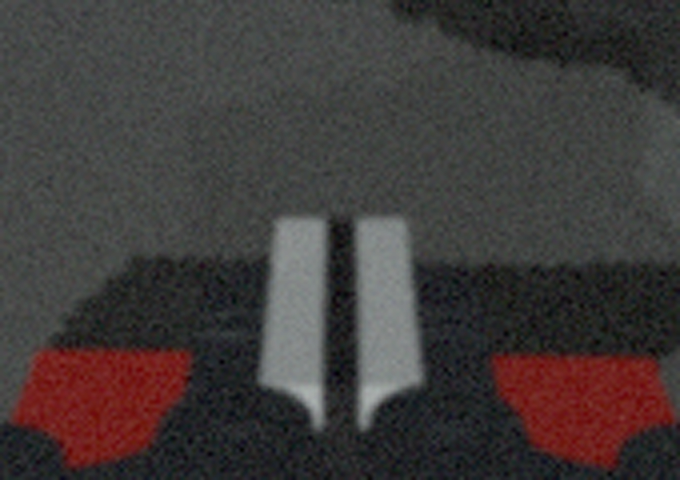

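The fingertips really end about 20 mm behind the reported TCP: their front edge is at wrist row 284, and in the scene picture they end above the projected TCP. So the finger touched about 90 mm up, slid over the top edge, and the cover fell back upright in its original place. I'll retry about 25 mm lower.

>>> move_arm(
  plan=[
    [0, 0, -0.8, 0, 0, 0],
    [0, 0, -0.8, 0, 0, 0],
    [0, 0, -0.8, 0, 0, 0],
    [-0.2, 0, 0, 0, 0, 0],
    [-0.8, 0, 0, 0, 0, 0],
  ],
)

```text
clock: 7.85
position: [0.5668, 0.0739, 0.1396]
tool_rot: [-3.141, -0.001, -0.42]
force: [-0.4, -0.0, 0.1]
grip_width: 0.0001
```

>>> move_arm(
  plan=[
    [-0.9, 0, 0, 0, 0, 0],
    [-0.9, 0, 0, 0, 0, 0],
    [-0.8, 0, 0, 0, 0, 0],
    [0, 0, 0, 0, 0, 0],
    [0, 0, 0, 0, 0, 0],
  ],
)

```text
clock: 8.35
position: [0.5067, 0.1009, 0.1394]
tool_rot: [3.142, -0.0, -0.418]
force: [0.6, -0.4, -0.2]
grip_width: 0.0004
```

Run:
```python
from h import *
C=np.load("fit.npz")["C"]; c,s=np.cos(C[2]),np.sin(C[2])
print(rel([C[0]-.034*c,C[1]-.034*s,.055]), bot.observe()["clock"])
ci=viewer.camera_info("wrist"); im=viewer.grab_frame("wrist")[:,:,::-1].copy()
P=np.array([(0,.055,.115),(0,-.055,.115),(0,-.055,.01),(-.085,-.055,.01),(-.085,.055,.01),(0,.055,.01),(0,.055,.115)])
W=np.c_[C[0]+c*P[:,0]-s*P[:,1],C[1]+s*P[:,0]+c*P[:,1],P[:,2]]
cv2.polylines(im,[proj(ci,W).round().astype(int)],False,(0,255,255),1)
cv2.imwrite("pics/w9.png",im)
cv2.imwrite("pics/s9.png",cv2.convertScaleAbs(cv2.resize(viewer.grab_frame("scene")[150:350,230:450,::-1],None,fx=3,fy=3),alpha=2))
```

```text
(array([0.5067009 , 0.10093399, 0.13937451]), array([ 3.14152903e+00, -5.21281465e-05, -4.17942744e-01]), array([0.  , 0.04, 3.37])) 8.35
```

View pics/w9.png

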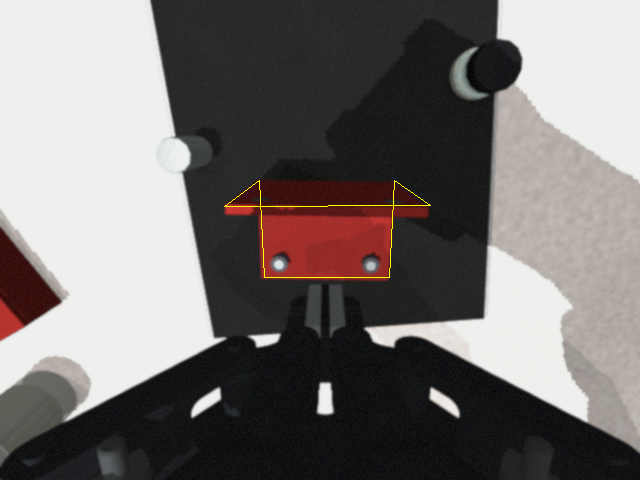

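View pics/s9.png

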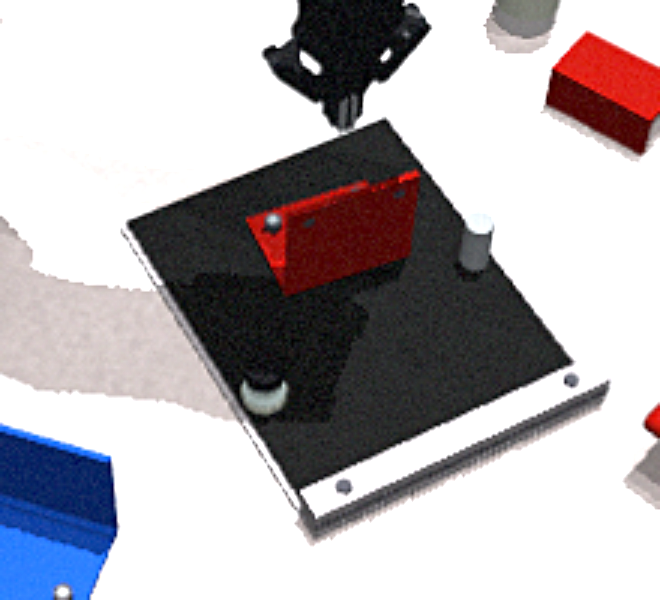

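The cover stands where it was, and the overlay still fits within about 2–3 px. Lowering again, deeper this time.

>>> move_arm(
  plan=[
    [0, 0, 0.9, 0, 0, 0],
    [0, 0, 0.9, 0, 0, 0],
    [0, 0, 0.9, 0, 0, 0],
    [0, 0, 0.65, 0, 0, 0],
    [0.2, 0, 0, 0, 0, 0],
  ],
)

```text
clock: 8.95
position: [0.5103, 0.0984, 0.0538]
tool_rot: [3.139, 0.003, -0.418]
force: [0.3, -0.6, 0.4]
grip_width: 0.0005
```

>>> move_arm(
  plan=[
    [0.2, 0, 0, 0, 0, 0],
    [0.2, 0, 0, 0, 0, 0],
    [0.16, 0, 0, 0, 0, 0],
    [0.16, 0, 0, 0, 0, 0],
    [0.16, 0, 0, 0, 0, 0],
  ],
)

```text
clock: 9.45
position: [0.5318, 0.0897, 0.0561]
tool_rot: [-3.141, -0.0, -0.419]
force: [-1.1, 0.5, -0.4]
grip_width: -0.0002
```

>>> move_arm(
  plan=[
    [0.16, 0, 0, 0, 0, 0],
    [0.16, 0, 0, 0, 0, 0],
    [0.16, 0, 0, 0, 0, 0],
    [0.16, 0, 0, 0, 0, 0],
    [0.16, 0, 0, 0, 0, 0],
  ],
)

```text
clock: 9.95
position: [0.5501, 0.0816, 0.0558]
tool_rot: [-3.142, -0.0, -0.418]
force: [-1.0, -0.0, -0.0]
grip_width: -0.0
```

Run:
```python
from h import *
cv2.imwrite("pics/s10.png",cv2.convertScaleAbs(cv2.resize(viewer.grab_frame("scene")[150:350,230:450,::-1],None,fx=3,fy=3),alpha=2))
C=np.load("fit.npz")["C"];print(rel([C[0],C[1],.055]))
```

```text
(array([0.55059862, 0.08127274, 0.05578107]), array([-3.14147380e+00, -4.75098573e-04, -4.18931920e-01]), array([-0.56,  0.03,  0.03]))
```

View pics/s10.png

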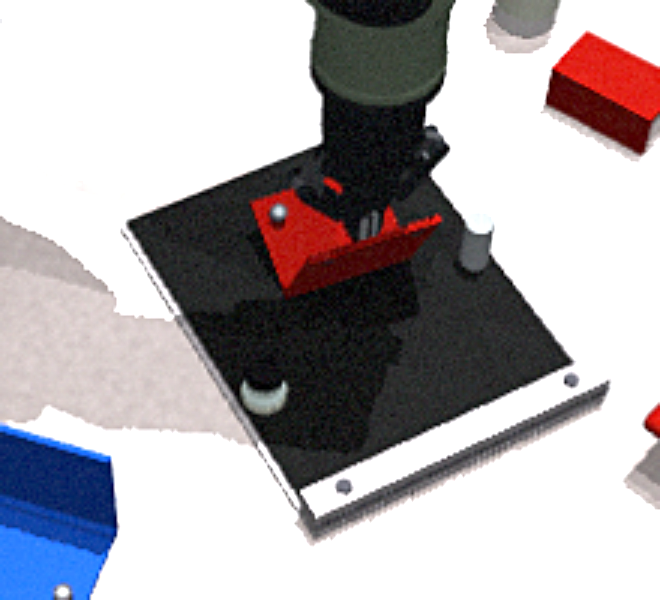

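>>> move_arm(
  plan=[
    [0.16, 0, 0, 0, 0, 0],
    [0.16, 0, 0, 0, 0, 0],
    [0.16, 0, 0, 0, 0, 0],
    [0.16, 0, 0, 0, 0, 0],
  ],
)

```text
clock: 10.4
position: [0.5647, 0.0751, 0.0558]
tool_rot: [-3.141, -0.0, -0.419]
force: [0.3, -1.0, -0.6]
grip_width: -0.0005
```

>>> move_arm(
  plan=[
    [0.16, 0, 0, 0, 0, 0],
    [0, 0, 0, 0, 0, 0],
  ],
)

```text
clock: 10.6
position: [0.5685, 0.0733, 0.0557]
tool_rot: [-3.142, -0.0, -0.419]
force: [0.3, 0.1, 0.4]
grip_width: -0.0003
```

Run:
```python
from h import *
cv2.imwrite("pics/s11.png",cv2.convertScaleAbs(cv2.resize(viewer.grab_frame("scene")[150:350,230:450,::-1],None,fx=3,fy=3),alpha=2))
C=np.load("fit.npz")["C"];print(rel([C[0],C[1],.055]))
```

```text
(array([0.56811319, 0.07348237, 0.05570369]), array([-3.14156205e+00, -1.40339056e-05, -4.18828372e-01]), array([-1.33,  0.03,  0.03]))
```

View pics/s11.png

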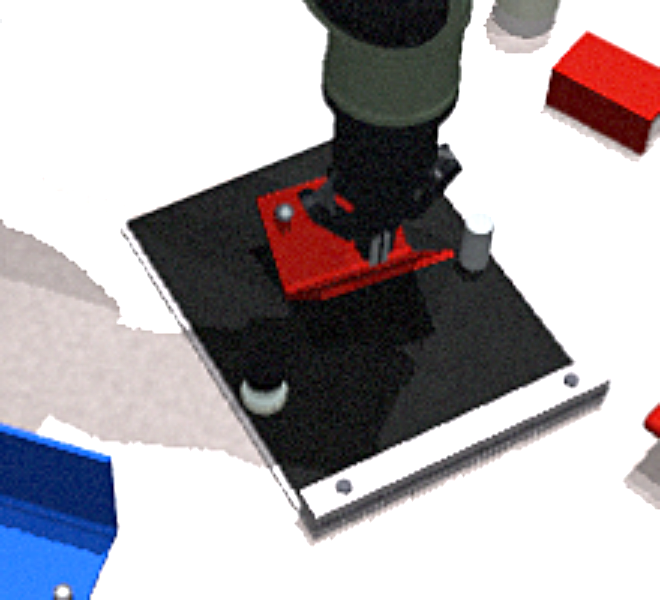

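>>> move_arm(
  plan=[
    [0.16, 0, 0, 0, 0, 0],
    [0.16, 0, 0, 0, 0, 0],
    [0.16, 0, 0, 0, 0, 0],
    [0, 0, 0, 0, 0, 0],
    [0, 0, 0, 0, 0, 0],
  ],
)

```text
clock: 11.15
position: [0.5789, 0.0687, 0.0557]
tool_rot: [3.142, 0.0, -0.419]
force: [0.3, 0.6, -1.0]
grip_width: -0.0001
```

Run:
```python
from h import *
cv2.imwrite("pics/s12.png",cv2.convertScaleAbs(cv2.resize(viewer.grab_frame("scene")[150:350,230:450,::-1],None,fx=3,fy=3),alpha=2))
C=np.load("fit.npz")["C"];print(rel([C[0],C[1],.055]))
```

```text
(array([0.57882956, 0.0687425 , 0.05568939]), array([ 3.14153842e+00,  1.55822288e-04, -4.18540320e-01]), array([-1.8 ,  0.03,  0.03]))
```

View pics/s12.png

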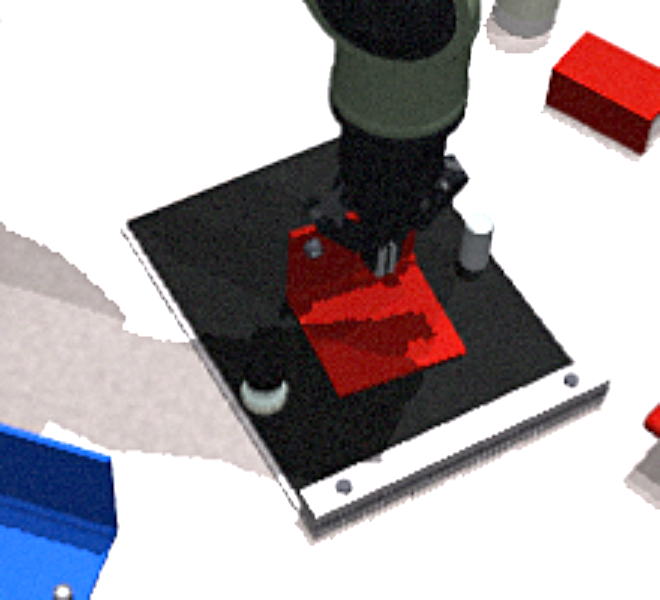

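The cover has tipped: the tall wall lies on the mat with its edge at crop (340,397)–(465,352), and the foot stands up. Lifting clear and measuring.

>>> move_arm(
  plan=[
    [0, 0, -0.5, 0, 0, 0],
    [0, 0, -0.9, 0, 0, 0],
    [0, 0, -1, 0, 0, 0],
    [0, 0, -1, 0, 0, 0],
    [-0.8, 0, 0, 0, 0, 0],
  ],
)

```text
clock: 11.7
position: [0.5634, 0.0764, 0.1446]
tool_rot: [-3.138, -0.005, -0.42]
force: [0.5, -0.1, -1.0]
grip_width: -0.0
```

>>> move_arm(
  plan=[
    [-0.9, 0, 0, 0, 0, 0],
    [-0.9, 0, 0, 0, 0, 0],
    [-0.8, 0, 0, 0, 0, 0],
    [-0.4, 0, 0, 0, 0, 0],
    [0, 0, 0, 0, 0, 0],
  ],
)

```text
clock: 12.2
position: [0.4917, 0.1079, 0.1415]
tool_rot: [-3.141, -0.001, -0.417]
force: [0.3, -0.3, 0.7]
grip_width: 0.0
```

Run:
```python
from h import *
ci=viewer.camera_info("wrist");np.savez("w13.npz",**ci)
cv2.imwrite("pics/w13.png",viewer.grab_frame("wrist")[:,:,::-1])
cv2.imwrite("pics/scene13.png",viewer.grab_frame("scene")[:,:,::-1])
cv2.imwrite("pics/s13.png",cv2.convertScaleAbs(cv2.resize(cv2.imread("pics/scene13.png")[190:340,270:440],None,fx=4,fy=4,interpolation=2),alpha=2))
print(bot.observe()["position"],bot.observe()["clock"],bot.observe()["qpos"])
```

```text
[0.49296969 0.10715147 0.14120446] 12.3 [-0.196377    0.42473674 -0.17525736  1.97212806  0.10577745  0.75239839
 -2.42307976]
```

View pics/w13.png

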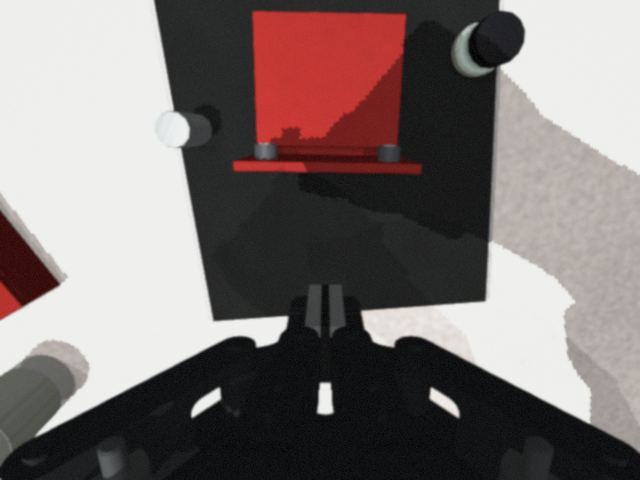

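View pics/s13.png

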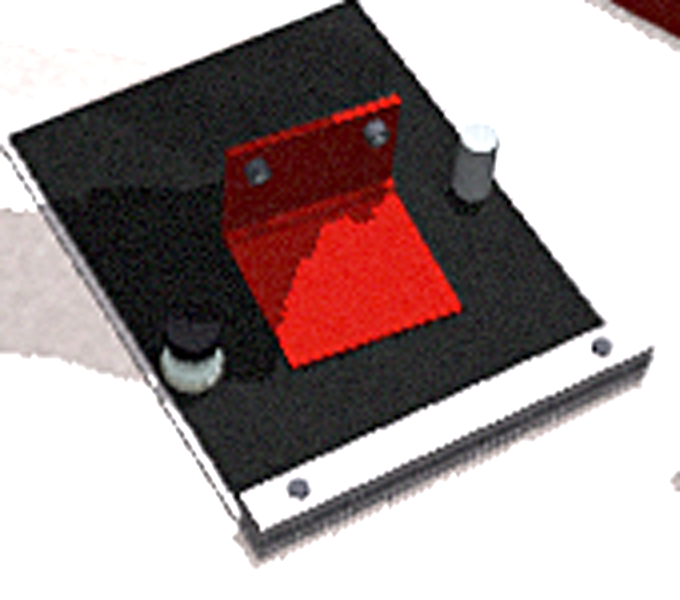

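```bash
cat > fit2.py <<'E'
from h import *
cs=viewer.camera_info("scene")
f=np.load("fit.npz");F=f["F"]
def pts(p,P):
    P=np.asarray(P,float); c,s=np.cos(p[2]),np.sin(p[2])
    return np.c_[p[0]+c*P[:,0]-s*P[:,1],p[1]+s*P[:,0]+c*P[:,1],P[:,2]]
def fit(obs,p0):
    def r(p): return np.concatenate([proj(k,pts(p,[X]))[0]-np.array(uv) for k,uv,X in obs])
    s=least_squares(r,p0,loss="soft_l1"); return s.x,r(s.x).reshape(-1,2)
def infix(X):
    d=np.asarray(X)[:2]-F[:2];c,s=np.cos(F[2]),np.sin(F[2]);return np.array([c*d[0]+s*d[1],-s*d[0]+c*d[1]])
def report(C):
    W=pts(C,[(.105,.055,.01),(.105,-.055,.01),(0,0,.01)])
    print("cover",C,"rel yaw deg",np.degrees(C[2]-F[2]),"\nfix frame edgeL,edgeR,bend",[infix(w).round(4).tolist() for w in W])
E
python3 - <<'E'
from fit2 import *
ci=dict(np.load("w13.npz")); S=lambda u,v:(270+u/4,190+v/4)
obs=[(ci,(252,11.5),(.105,.055,.016)),(ci,(406,13.5),(.105,-.055,.016)),(ci,(233,170),(0,.055,.095)),(ci,(421,174),(0,-.055,.095)),
(cs,S(296,368),(.105,-.055,.01)),(cs,S(462,311),(.105,.055,.01)),(cs,S(229,151),(.006,-.055,.095)),(cs,S(402,97),(.006,.055,.095))]
C,r=fit(obs,[.54,.086,-.41]); print(r.round(1)); report(C); np.savez("fitc.npz",C=C)
# fixture fence check from wrist? mat near corners
print(proj(ci,pts(F,[(-.165,.13,.01),(-.165,-.13,.01)])))
print(rel([C[0]-.045*np.cos(C[2]),C[1]-.045*np.sin(C[2]),.05]))
E
```

```text
[[-0.4 -1.1]
 [ 0.1 -0.3]
 [-0.8  1.2]
 [ 0.2  0.3]
 [-1.4  0.6]
 [-0.4 -0. ]
 [-0.7  0.9]
 [-0.7  0.5]]
cover [ 0.5362847   0.08739105 -0.432336  ] rel yaw deg -5.515385073444906 
fix frame edgeL,edgeR,bend [[0.0805, 0.056], [0.07, -0.0534], [-0.0293, 0.0114]]
[[209.57853343 321.28080734]
 [493.94393843 300.76864103]]
(array([0.49296969, 0.10715147, 0.14120446]), array([-3.14118640e+00, -8.47038172e-04, -4.18651105e-01]), array([ 0.1 , -0.01,  3.65]))
```

The cover lies flat; its edge is 60–70 mm from the fence, with the right end about 10 mm behind. I'll square the tool to the fixture and go behind the foot, slightly to the right of centre.

>>> move_arm(
  plan=[
    [0, 0, 0, 0, 0, -0.0264],
    [0, 0, 0, 0, 0, 0],
  ],
)

```text
clock: 12.5
position: [0.4929, 0.1069, 0.1407]
tool_rot: [-3.141, -0.0, -0.335]
force: [0.2, 0.7, -0.9]
grip_width: -0.0
```

Run:
```python
from fit2 import *
t=pts(F,[(-.062,-.008,.035)])[0]; print(rel(t))
print(infix(bot.observe()["position"]))
```

```text
(array([0.49292815, 0.10688282, 0.14074846]), array([-3.14148164e+00, -1.93509779e-04, -3.34738209e-01]), array([0.58, 0.94, 4.23]))
[-0.07661683  0.01549328]
```

>>> move_arm(
  plan=[
    [0.3, 0.9, 0.5, 0, 0, 0],
    [0.2, 0.04, 0.9, 0, 0, 0],
    [0, 0, 1, 0, 0, 0],
    [0, 0, 1, 0, 0, 0],
    [0, 0, 0.8, 0, 0, 0],
  ],
)

```text
clock: 13.0
position: [0.4965, 0.0804, 0.0344]
tool_rot: [3.141, 0.0, -0.339]
force: [0.4, 1.4, 0.5]
grip_width: -0.0001
```

>>> move_arm(
  plan=[
    [0.2, 0, 0, 0, 0, 0],
    [0.2, 0, 0, 0, 0, 0],
    [0.2, 0, 0, 0, 0, 0],
  ],
)

```text
clock: 13.3
position: [0.5117, 0.0758, 0.0368]
tool_rot: [-3.141, -0.001, -0.337]
force: [0.0, -0.1, 0.4]
grip_width: 0.0001
```

Run:
```python
from fit2 import *
o=bot.observe();print(infix(o["position"]),o["position"],o["clock"],o["force"])
cv2.imwrite("pics/w14.png",viewer.grab_frame("wrist")[:,:,::-1])
cv2.imwrite("pics/s14.png",cv2.convertScaleAbs(cv2.resize(viewer.grab_frame("scene")[190:340,270:440,::-1],None,fx=4,fy=4,interpolation=2),alpha=2))
```

```text
[-0.04861424 -0.00759992] [0.51174843 0.07584674 0.03681077] 13.3 [ 0.01953418 -0.14784041  0.41195932]
```

View pics/w14.png

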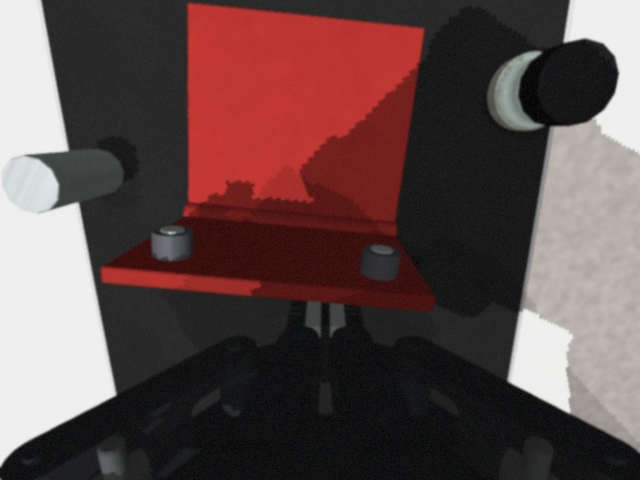

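View pics/s14.png

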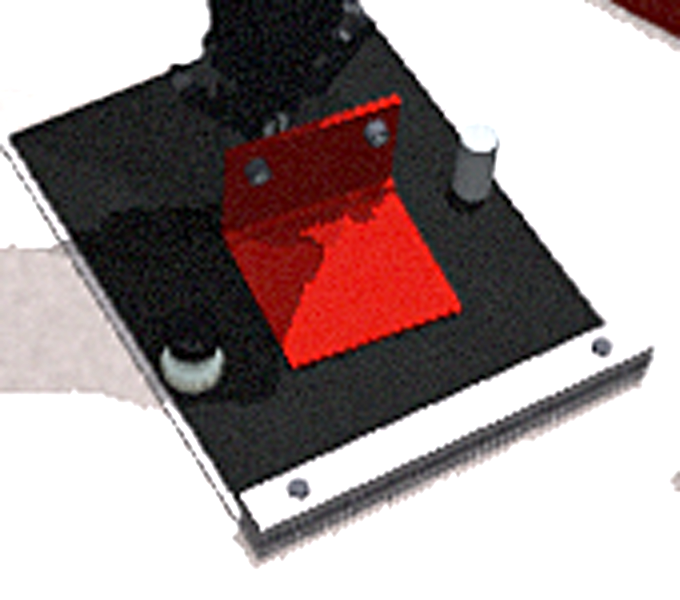

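>>> move_arm(
  plan=[
    [0.2, 0, 0, 0, 0, 0],
    [0.2, 0, 0, 0, 0, 0],
    [0.2, 0, 0, 0, 0, 0],
    [0.2, 0, 0, 0, 0, 0],
    [0.2, 0, 0, 0, 0, 0],
  ],
)

```text
clock: 13.9
position: [0.5336, 0.0677, 0.0358]
tool_rot: [3.141, 0.001, -0.336]
force: [-5.9, 0.6, 4.8]
grip_width: 0.0003
```

Run:
```python
from fit2 import *
o=bot.observe();print(infix(o["position"]),o["position"],o["clock"],o["force"])
cv2.imwrite("pics/w15.png",viewer.grab_frame("wrist")[:,:,::-1])
cv2.imwrite("pics/s15.png",cv2.convertScaleAbs(cv2.resize(viewer.grab_frame("scene")[190:340,270:440,::-1],None,fx=4,fy=4,interpolation=2),alpha=2))
```

```text
[-0.02530194 -0.00810961] [0.53358846 0.06767754 0.03581743] 13.9 [-5.90963804  0.5649364   4.81062699]
```

View pics/w15.png

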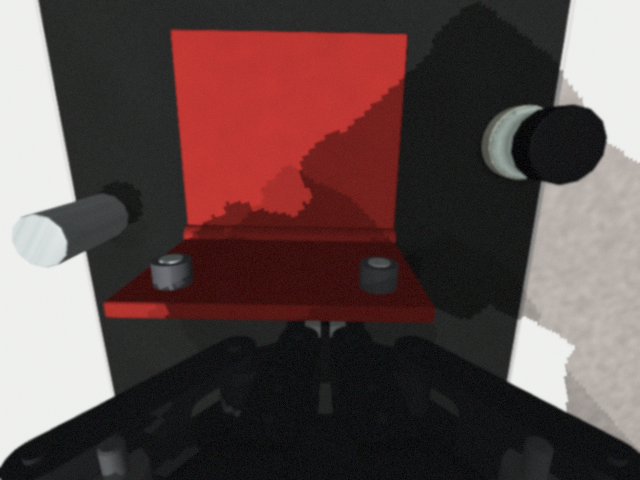

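View pics/s15.png

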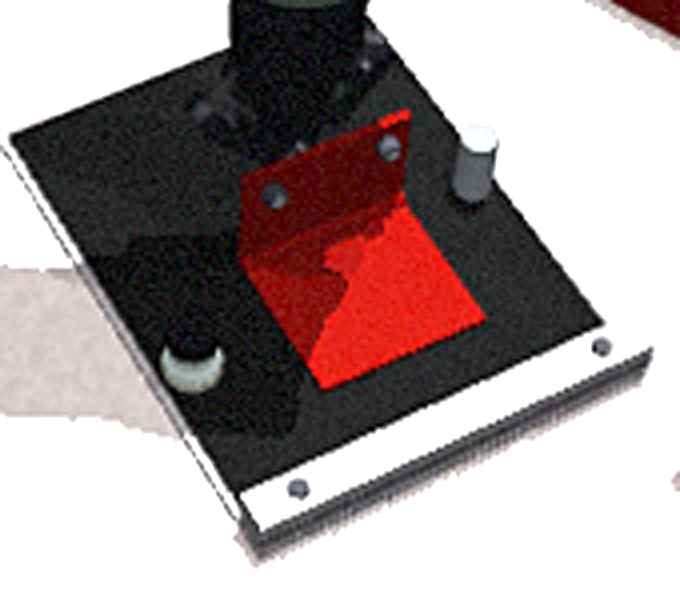

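Run:
```python
from fit2 import *
ci=viewer.camera_info("wrist"); S=lambda u,v:(270+u/4,190+v/4)
obs=[(ci,(171,29.5),(.105,.055,.016)),(ci,(407,34.5),(.105,-.055,.016)),(ci,(105,304),(0.006,.055,.095)),(ci,(434,307),(0.006,-.055,.095)),
(cs,S(322,391),(.105,-.055,.01)),(cs,S(486,319),(.105,.055,.01)),(cs,S(241,177),(.006,-.055,.095)),(cs,S(410,111),(.006,.055,.095))]
C,r=fit(obs,[.55,.08,-.35]); print(r.round(1)); report(C)
```

```text
[[-1.9  0.5]
 [ 0.9 -0.9]
 [-3.7 -0.1]
 [ 3.   1.8]
 [-0.4  0.4]
 [-0.7  0.4]
 [ 0.6  0.9]
 [-0.1  0.5]]
cover [ 0.55137999  0.08135441 -0.34993015] rel yaw deg -0.7938776925431343 
fix frame edgeL,edgeR,bend [[0.0927, 0.0642], [0.0912, -0.0458], [-0.013, 0.0107]]
```

>>> move_arm(
  plan=[
    [-0.3, 0, 0, 0, 0, 0],
    [0, -0.6, 0, 0, 0, 0],
    [0.3, 0, 0, 0, 0, 0],
  ],
)

```text
clock: 14.3
position: [0.5389, 0.0849, 0.036]
tool_rot: [-3.14, 0.0, -0.333]
force: [0.7, 0.7, 0.9]
grip_width: -0.0007
```

>>> move_arm(
  plan=[
    [0.2, 0.05, 0, 0, 0, 0],
    [0.2, 0, 0, 0, 0, 0],
    [0.2, 0, 0, 0, 0, 0],
    [0.2, 0, 0, 0, 0, 0],
    [0.2, 0, 0, 0, 0, 0],
  ],
)

```text
clock: 14.8
position: [0.5617, 0.0723, 0.0357]
tool_rot: [3.141, 0.001, -0.336]
force: [-6.9, 2.7, 5.9]
grip_width: -0.0004
```

>>> move_arm(
  plan=[
    [0.2, 0, 0, 0, 0, 0],
    [0.2, 0, 0, 0, 0, 0],
  ],
)

```text
clock: 15.0
position: [0.5712, 0.069, 0.0357]
tool_rot: [3.141, 0.001, -0.336]
force: [-6.8, 2.3, 5.2]
grip_width: -0.0003
```

Run:
```python
from fit2 import *
o=bot.observe();print(infix(o["position"]),o["position"],o["clock"],o["force"])
cv2.imwrite("pics/w16.png",viewer.grab_frame("wrist")[:,:,::-1])
cv2.imwrite("pics/s16.png",cv2.convertScaleAbs(cv2.resize(viewer.grab_frame("scene")[190:340,270:440,::-1],None,fx=4,fy=4,interpolation=2),alpha=2))
```

```text
[0.00974135 0.00551198] [0.57116349 0.06898039 0.03571435] 15.0 [-6.80319696  2.3427105   5.15807355]
```

View pics/w16.png

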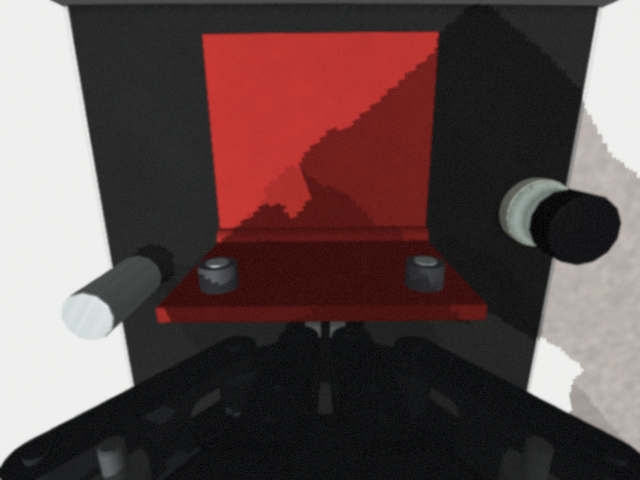

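View pics/s16.png

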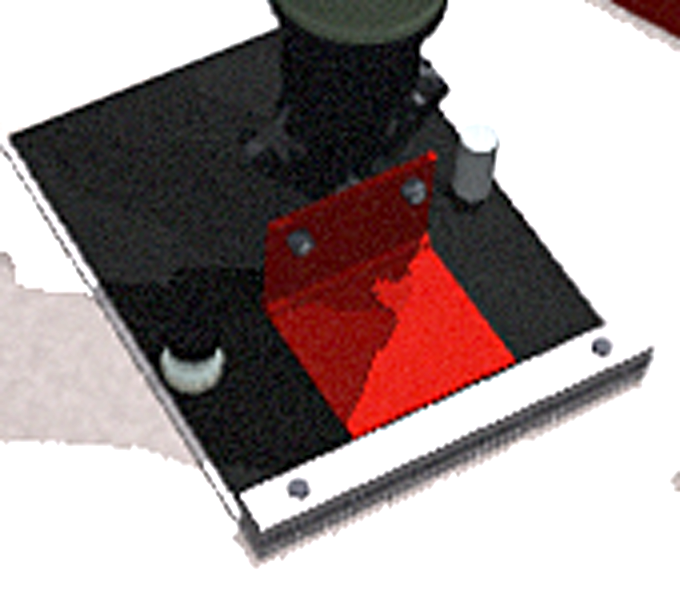

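Nearly there: the edge is at wrist row 33 and the fence at row 4, about 13 mm to go. Slowing down.

>>> move_arm(
  plan=[
    [0.16, 0, 0, 0, 0, 0],
    [0.12, 0, 0, 0, 0, 0],
    [0.08, 0, 0, 0, 0, 0],
  ],
)

```text
clock: 15.4
position: [0.58, 0.0661, 0.0356]
tool_rot: [3.141, 0.0, -0.336]
force: [-3.1, 1.5, 0.6]
grip_width: -0.0
```

>>> move_arm(
  plan=[
    [0.06, 0, 0, 0, 0, 0],
    [0.04, 0, 0, 0, 0, 0],
  ],
)

```text
clock: 15.6
position: [0.5824, 0.0654, 0.0356]
tool_rot: [3.141, 0.0, -0.336]
force: [-2.2, 0.3, -1.3]
grip_width: 0.0004
```

Run:
```python
from fit2 import *
o=bot.observe();print(infix(o["position"]),o["position"],o["clock"],o["force"])
cv2.imwrite("pics/w17.png",viewer.grab_frame("wrist")[:,:,::-1])
```

```text
[0.0215373  0.00584734] [0.58241013 0.06540688 0.03563376] 15.6 [-2.20364514  0.34756293 -1.33360862]
```

View pics/w17.png

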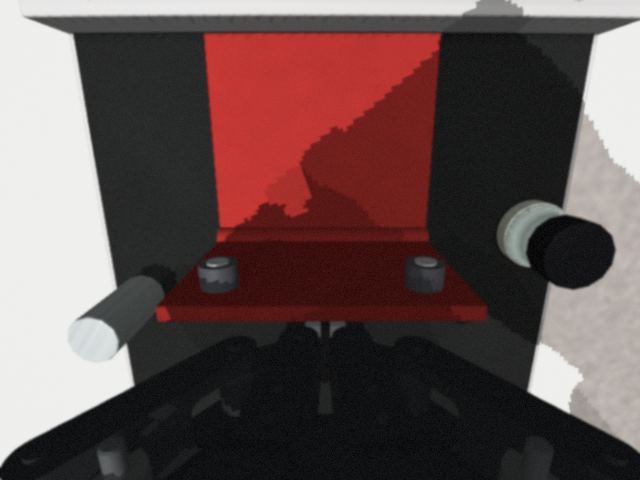

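>>> move_arm(
  plan=[
    [0.04, 0, 0, 0, 0, 0],
    [0.04, 0, 0, 0, 0, 0],
    [0, 0, 0, 0, 0, 0],
  ],
)

```text
clock: 15.95
position: [0.5841, 0.0651, 0.0357]
tool_rot: [3.142, 0.001, -0.335]
force: [-4.3, 1.4, -1.1]
grip_width: 0.0
```

Run:
```python
from fit2 import *
o=bot.observe();print(infix(o["position"]),o["position"],o["clock"],o["force"])
im=viewer.grab_frame("wrist")[:,:,::-1];cv2.imwrite("pics/w18.png",cv2.convertScaleAbs(cv2.resize(im[0:100,180:470],None,fx=2.7,fy=4,interpolation=2),alpha=1.5))
```

```text
[0.02319411 0.00607879] [0.58405058 0.06507899 0.03568662] 15.95 [-4.30375789  1.38975011 -1.07594564]
```

View pics/w18.png

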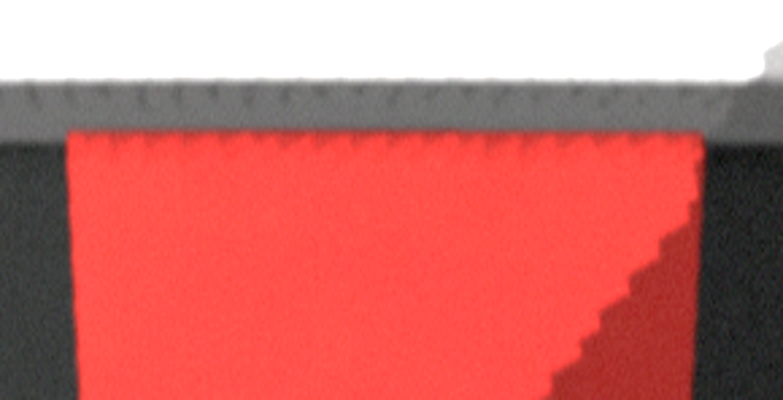

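The edge lies parallel to the fence across its full width (rows 131–134, with the fence foot at row 143, as a 6 mm thick wall in contact should look). One more small nudge to seat it while watching the force.

>>> move_arm(
  plan=[
    [0.04, 0, 0, 0, 0, 0],
    [0, 0, 0, 0, 0, 0],
  ],
)

```text
clock: 16.2
position: [0.584, 0.0651, 0.0357]
tool_rot: [3.141, 0.002, -0.335]
force: [-11.5, 3.5, 6.1]
grip_width: 0.0005
```

>>> move_arm(
  plan=[
    [0.03, 0, 0, 0, 0, 0],
    [0, 0, 0, 0, 0, 0],
  ],
)

```text
clock: 16.4
position: [0.584, 0.0651, 0.0357]
tool_rot: [3.141, 0.004, -0.335]
force: [-16.9, 4.3, 10.9]
grip_width: -0.0004
```

The position no longer advances and the force rises to 17 N, so the cover is against the fence. Backing off and lifting away.

>>> move_arm(
  plan=[
    [-0.2, 0, 0, 0, 0, 0],
    [-0.6, 0, 0, 0, 0, 0],
    [-0.8, 0, 0, 0, 0, 0],
    [0, 0, -0.8, 0, 0, 0],
    [0, 0, -1, 0, 0, 0],
  ],
)

```text
clock: 16.9
position: [0.5478, 0.0775, 0.0809]
tool_rot: [3.141, 0.0, -0.335]
force: [-0.2, 0.2, 0.5]
grip_width: -0.0001
```

>>> move_arm(
  plan=[
    [0, 0, -1, 0, 0, 0],
    [0, 0, -1, 0, 0, 0],
    [0, 0, -0.8, 0, 0, 0],
    [0, 0, 0, 0, 0, 0],
    [0, 0, 0, 0, 0, 0],
  ],
)

```text
clock: 17.4
position: [0.5486, 0.0773, 0.151]
tool_rot: [-3.141, -0.001, -0.336]
force: [0.3, 0.3, -0.5]
grip_width: 0.0004
```

Run:
```python
from fit2 import *
o=bot.observe();print(infix(o["position"]),o["position"],o["clock"],o["force"])
ci=viewer.camera_info("wrist");np.savez("w19.npz",**ci)
im=viewer.grab_frame("wrist")[:,:,::-1];cv2.imwrite("pics/w19.png",im)
s=viewer.grab_frame("scene")[:,:,::-1];cv2.imwrite("pics/scene19.png",s)
cv2.imwrite("pics/s19.png",cv2.convertScaleAbs(cv2.resize(s[190:340,270:440],None,fx=4,fy=4,interpolation=2),alpha=2))
```

```text
[-0.01427328  0.00593141] [0.54863064 0.07729599 0.15097883] 17.4 [ 0.33877696  0.28991865 -0.50069204]
```

View pics/w19.png

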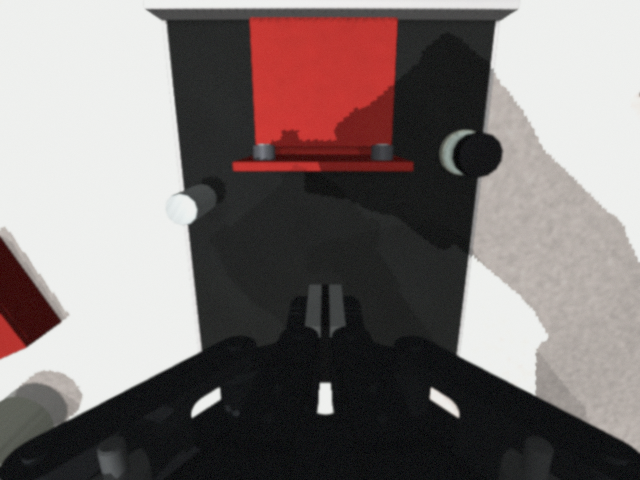

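View pics/s19.png

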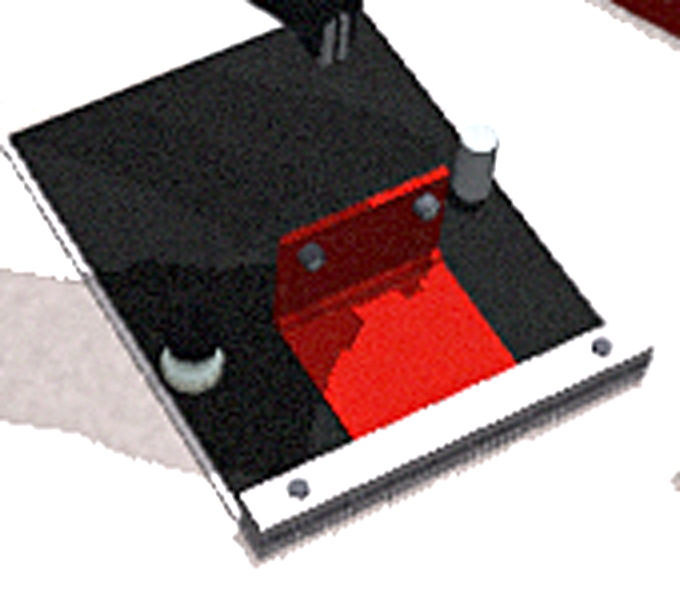

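Run:
```python
from fit2 import *
ci=dict(np.load("w19.npz"))
im=cv2.imread("pics/w19.png");cv2.imwrite("pics/w19c.png",cv2.convertScaleAbs(cv2.resize(im[0:60,150:520],None,fx=2.1,fy=8,interpolation=2),alpha=1.3))
g=im.astype(int)
for c in (180,215,240,260,300,350,390,405,440,480): print(c,[tuple(g[r,c][[2,1]]) for r in range(14,25)])
```

```text
180 [(np.int64(75), np.int64(77)), (np.int64(76), np.int64(75)), (np.int64(76), np.int64(74)), (np.int64(75), np.int64(75)), (np.int64(76), np.int64(76)), (np.int64(62), np.int64(63)), (np.int64(46), np.int64(47)), (np.int64(36), np.int64(33)), (np.int64(32), np.int64(35)), (np.int64(36), np.int64(36)), (np.int64(36), np.int64(41))]
215 [(np.int64(76), np.int64(75)), (np.int64(77), np.int64(77)), (np.int64(79), np.int64(78)), (np.int64(76), np.int64(74)), (np.int64(71), np.int64(71)), (np.int64(56), np.int64(58)), (np.int64(45), np.int64(43)), (np.int64(33), np.int64(34)), (np.int64(35), np.int64(38)), (np.int64(34), np.int64(35)), (np.int64(40), np.int64(40))]
240 [(np.int64(78), np.int64(77)), (np.int64(77), np.int64(78)), (np.int64(76), np.int64(77)), (np.int64(75), np.int64(74)), (np.int64(71), np.int64(70)), (np.int64(53), np.int64(53)), (np.int64(39), np.int64(39)), (np.int64(31), np.int64(31)), (np.int64(35), np.int64(36)), (np.int64(40), np.int64(39)), (np.int64(35), np.int64(35))]
260 [(np.int64(77), np.int64(78)), (np.int64(79), np.int64(76)), (np.int64(98), np.int64(69)), 
[... 1581 characters left out ...]
 (np.int64(36), np.int64(36))]
440 [(np.int64(74), np.int64(72)), (np.int64(75), np.int64(74)), (np.int64(74), np.int64(72)), (np.int64(74), np.int64(72)), (np.int64(69), np.int64(68)), (np.int64(59), np.int64(58)), (np.int64(42), np.int64(43)), (np.int64(33), np.int64(35)), (np.int64(34), np.int64(34)), (np.int64(37), np.int64(38)), (np.int64(37), np.int64(35))]
480 [(np.int64(74), np.int64(74)), (np.int64(73), np.int64(73)), (np.int64(75), np.int64(72)), (np.int64(77), np.int64(76)), (np.int64(73), np.int64(70)), (np.int64(63), np.int64(62)), (np.int64(46), np.int64(47)), (np.int64(35), np.int64(32)), (np.int64(39), np.int64(40)), (np.int64(41), np.int64(39)), (np.int64(35), np.int64(37))]
```

View pics/w19c.png

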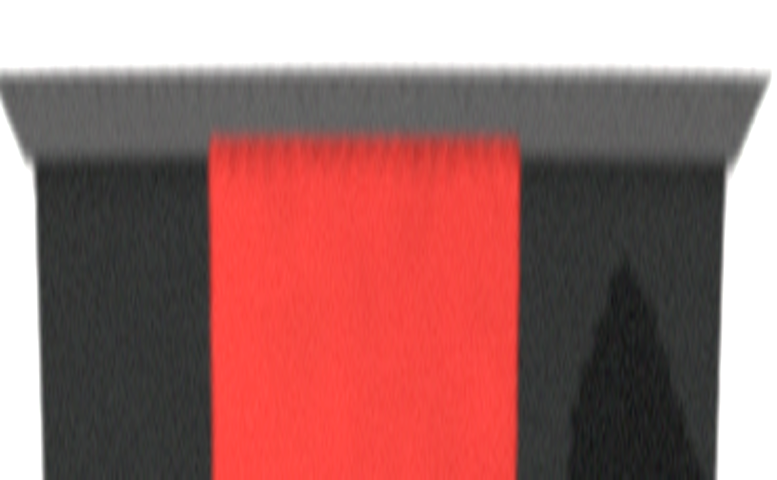

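The red edge sits about 2.5 rows above the fence foot across its full width. Contact for a 6 mm wall predicts about 2.6, so it is flush at both ends. The standoff (480,160) and jar (192,360) sit at the same pixels as before. Handing in.

Run:
```python
from workcell import workorder
print(workorder.job_done())
```

```text
the job is handed in; nothing more can be done
None
```

I tipped the red cover over with closed fingertips and slid it along the mat until the whole edge of its tall wall was against the fence. I then backed the arm off and handed the job in at about 17.5 s. The hand-in gives no verdict, so the result below rests on my own checks.

- **First push failed:** the fingertips end about 20 mm behind the reported TCP, so the first push slid over the top of the wall. The cover dropped back upright in its original place. A second push 25 mm lower tipped it.
- **Sliding:** I squared the cover up with a push right of centre, then pushed near its middle. It came to a stop against the fence with about 20 N on the tool.
- **Final checks:**
  - In the wrist image the edge meets the fence evenly across its full width, about 2.5 rows above the fence foot; contact predicts about 2.6.
  - The tall wall lies flat and the short wall stands up.
  - The standoff and jar are where they were, and the arm touches nothing.
- **Small disagreements:** the fixture fit had residuals up to 4 px at the plate's rear corners. For the final contact I therefore relied on the force rise and the fence as seen in the same wrist picture, not on that fit. One mid-slide fit of the cover was also up to 4 px off, because I picked the points roughly.

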